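# Click the battery box lid shut all round

## Robot

A 6-joint arm with a two-finger parallel gripper is mounted at the origin on a cart in front of the work surface, level with it; the furniture and walls round the work are solid. World frame = base frame: x ahead of the robot, y to its left, z up, the work surface at z = 0. Lengths are in m, angles in rad, forces in N, time in s.
With the tool pointing down it reaches from about 0.25 to 0.8 m from the base axis. Payload 8.5 kg.
Tool frame: the origin (TCP) lies on the mounting face of the last link; the fingertips stand 173 mm ahead of it and the grasp point (between the pads) lies 155 mm ahead of it (env.tips_ahead is the distance from the TCP to the fingertips, in m); z points along the fingers, y is the line along which they close (so a half turn about z gives the same grasp; the last joint's range is limited). The gripper opens to 85 mm and grips with 20 to 120 N. Pads are 22 mm wide; open, the fingers measure 114 mm over their backs; the gripper's body (76 mm by 85 mm) begins 54 mm behind the grasp point. The pads swing forward as they close: fully open they stand 13 mm farther back than shut.
Start: joints at [1.321, 0.238, -0.013, 1.319, 0, 1.571], TCP at [0.13, 0.509, 0.405] pointing down, gripper open.
Joint ranges: [-2.66, 2.66], [-1.03, 1.9], [-1.14, 1.46], [-1.82, 2.27], [-1.45, 1.34], [-3.14, 3.14]. Speed limits (rad/s): [2.22, 2.22, 2.79, 3.14, 3.14, 3.14].

## Interface

Orientations are given as a unit quaternion [w, x, y, z].
In Python, from cell import env, imaging gives the robot as it stands. The module is installed in compiled form; this text tells all that it offers.
- The arm moves only by the tool arm_command, never from a script. Its arguments are lists of equal length, an entry for each row: "travel": the shift along the tool's x, y, z in mm, a list of three; "dr": the turn, a rotation vector about the tool's x, y, z in degrees, a list of three. A call has 1 to 12 rows; each row is the pose to reach, as a shift and turn from the pose commanded when the call began, along the tool's axes at that moment; what a row does not reach only later rows make up. A row lasts 1/10 s, in which the tool goes at most 50 mm and 8.59 degrees, less where a joint would pass 70% of its speed; a pose out of reach is approached as far as the arm can. A call with a gripper value outside its range is refused whole. "grip" is the opening, from 0 (shut) to 1 (fully open), set as the call begins (left out, the last holds). The fingers move at their own pace and stop on an object; "squeeze" is the grip in N (left out, the last holds). Time passes only in rows, so rows that repeat a pose let the fingers close. It gives the time, the measured TCP pose, the force, the opening and the grip force at its end, in the units of the state.
- env.sense(): the state, without advancing time (a new reading comes with each control period).
- imaging.camera(name): name is "scene" or "side" or "wrist"; returns the picture (400x640x3 uint8, blue, green, red); there is no depth.
- imaging.get_calibration(name): a dict with "mtx" (3x3 intrinsics, pixels), "k1" (the pictures are not rectified: a ray, as slopes to the right and down, at radius r is drawn at 1 + k1 r^2 times it, then the intrinsics apply), "T" (4x4, takes a point from camera to world coordinates). Camera axes: x right, y down, z forward; pixel columns grow to the right and rows downward; lengths in m; the calibration is good to about 2 mm. A picture is of the moment at which its call begins: read the wrist's pose just before it. get_calibration takes no time and is no camera call; for the wrist camera it gives the pose at the moment of the call.
- env.finish_job(): hands the job in; it is judged then, once.
The state is a dict: "time_s": time; "joint_pos": joint angles; "qvel": joint speeds; "joint_torque": joint torques, N m; "eef_pos": TCP position; "tool_rot": TCP orientation; "contact_force": force on the tool from outside, world axes, zero at the start; "torque": the same for the moment, N m; "opening": opening from 0.0 (shut) to 1.0 (fully open); "grasp_force": force on a finger pad.
Only numpy, scipy, OpenCV 4.12 (cv2) and the standard library are available. Lean on these libraries where they do the work, as an engineer would, in place of code of your own. Each camera call takes 0.05 s, during which the arm holds its last target. There are 200 camera calls.

## Task

The lid of the battery box is on, but the four springy sections of its rim, one on each side, still stick up. Go round the rim and press each section down with the fingertips until all four have clicked shut and stay flush with the lid. Do not force them, and leave the cell, the tape and the screwdriver where they lie, without picking anything up.

Things in the scene. Friction and masses are not known exactly. Their poses are not given: they have to be found in the camera images.
- battery_box: black plastic battery box, 120 x 150 mm, fixed to the bench by a small foot at each short end (4 mm high, reaching 92 mm from the centre); origin at the centre of its underside on the bench, z up, y along its long side. Its grey lid is screwed on at the corners, flat top 45 mm above the bench. The rim of the lid is cut into four springy sections, one at the middle of each side.
- section_1_press (a point): where to press the rim section on the box's +x (long side) (a 5 mm thick grey tongue, 86 mm wide, 30 mm from its hinge to the box edge): on its top, 24 mm out from the hinge, +51, 0 mm from the box centre in box x, y and 54 mm above the bench while up; 3 mm further out and 45 mm high when shut
- section_1 (a joint): how far that section is pressed, rad: 0 standing up loose (outer edge 12 mm proud of the lid), 0.38 clicked under its catch, 0.41 at its hard stop. It takes 8 to 12 N at the press point; pushed less than about 0.37 it springs back up, once clicked it stays down
- section_2_press (a point): where to press the rim section on the box's +y (short side) (a 5 mm thick grey tongue, 56 mm wide, 30 mm from its hinge to the box edge): on its top, 24 mm out from the hinge, 0, +66 mm from the box centre in box x, y and 54 mm above the bench while up; 3 mm further out and 45 mm high when shut
- section_2 (a joint): how far that section is pressed, rad: 0 standing up loose (outer edge 12 mm proud of the lid), 0.38 clicked under its catch, 0.41 at its hard stop. It takes 8 to 12 N at the press point; pushed less than about 0.37 it springs back up, once clicked it stays down
- section_3_press (a point): where to press the rim section on the box's -x (long side) (a 5 mm thick grey tongue, 86 mm wide, 30 mm from its hinge to the box edge): on its top, 24 mm out from the hinge, -51, 0 mm from the box centre in box x, y and 54 mm above the bench while up; 3 mm further out and 45 mm high when shut
- section_3 (a joint): how far that section is pressed, rad: 0 standing up loose (outer edge 12 mm proud of the lid), 0.38 clicked under its catch, 0.41 at its hard stop. It takes 8 to 12 N at the press point; pushed less than about 0.37 it springs back up, once clicked it stays down
- section_4_press (a point): where to press the rim section on the box's -y (short side) (a 5 mm thick grey tongue, 56 mm wide, 30 mm from its hinge to the box edge): on its top, 24 mm out from the hinge, 0, -66 mm from the box centre in box x, y and 54 mm above the bench while up; 3 mm further out and 45 mm high when shut
- section_4 (a joint): how far that section is pressed, rad: 0 standing up loose (outer edge 12 mm proud of the lid), 0.38 clicked under its catch, 0.41 at its hard stop. It takes 8 to 12 N at the press point; pushed less than about 0.37 it springs back up, once clicked it stays down
- cell: round battery cell lying loose beside the box, 66 mm long, 20 mm thick; a bystander; origin at its underside
- tape: roll of black tape lying flat beside the box, 66 mm across, 18 mm high; a bystander; origin at its underside
- screwdriver: screwdriver lying beside the box, 172 mm long, up to 28 mm thick; a bystander; origin at its underside
Not all that is in view belongs to the job. Of the things like the battery_box, leave any that is turquoise; of the rest the larger one is meant.

How it is judged:
At the end, for the whole second after the job is handed in: All four rim sections are clicked down (joint above 0.355 rad: outer edges within 2 mm of the lid's top) and stay so with the robot clear; cell, tape and screwdriver are within 20 mm of where they lay (value of joint each of section_1, section_2, section_3, section_4 above 0.355 rad and distance of each of cell, tape, screwdriver from where it was at the start of the episode below 0.02 m); the robot touches nothing.
It fails at once if the box was pressed with more than 60 N (contact force between the fingers and battery_box above 60 N).
It fails at once if the cell was moved by more than 20 mm or lifted (distance of cell from where it was at the start of the episode above 0.02 m or height (world z) of cell above 0.015 m).
It fails at once if the tape was moved by more than 20 mm or lifted (distance of tape from where it was at the start of the episode above 0.02 m or height (world z) of tape above 0.015 m).
It fails at once if the screwdriver was moved by more than 20 mm or lifted (distance of screwdriver from where it was at the start of the episode above 0.02 m or height (world z) of screwdriver above 0.015 m).
It also fails if it takes over 48 s, if anything falls off the work surface, if the arm or the gripper's body presses on something with over 40 N, if the wrist force passes 120 N, or if a joint passes its speed limit or range.

## Working session

There is one attempt and no reset: what is moved stays moved. The work goes in short steps, Python scripts to look and compute and a tool call to move; the robot and the scene stay as the last step left them, time stands still between calls to the robot, and variables do not carry over. Pictures are saved under pics/ and viewed, at most 10 in all, crops included, and the job is handed in when it is done.

Besides the shell and the picture viewer there is one more tool, called after ">>>" as name(argument=value, ...), one argument or row to a line, values as JSON. arm_command: Moves the arm, as the interface text tells. Its arguments: {"type":"object","properties":{"travel":{"type":"array","items":{"type":"array","items":{"type":"number"}}},"dr":{"type":"array","items":{"type":"array","items":{"type":"number"}}},"grip":{"type":"number"},"squeeze":{"type":"number"}},"required":["travel","dr"]}

```bash
mkdir -p pics; python3 - <<'E'
from cell import env, imaging
import cv2,numpy as np
s=env.sense();print(s['time_s'],s['eef_pos'],s['tool_rot'],s['contact_force'],env.tips_ahead)
for n in("scene","side"):
    cv2.imwrite(f'pics/{n}.png',imaging.camera(n)); c=imaging.get_calibration(n);print(n,c)
E
```

```text
0.0 [0.12973978 0.50854195 0.40408073] [-8.18078630e-05  1.24568172e-01  9.92210798e-01 -7.03739435e-04] [ 0.19845379 -0.76528428 -1.11169174] 0.1734
scene {'mtx': array([[425.05818026,   0.        , 315.19668387],
       [  0.        , 425.05818026, 197.38651503],
       [  0.        ,   0.        ,   1.        ]]), 'k1': -0.024888685646863366, 'T': array([[-0.88399614, -0.23464517,  0.40434202,  0.22027324],
       [-0.46748672,  0.43879656, -0.76740716,  0.87850631],
       [ 0.0026445 , -0.86740949, -0.49758797,  0.47709443],
       [ 0.        ,  0.        ,  0.        ,  1.        ]])}
side {'mtx': array([[470.41793788,   0.        , 318.63298101],
       [  0.        , 470.41793788, 199.29253924],
       [  0.        ,   0.        ,   1.        ]]), 'k1': 0.02223804084033046, 'T': array([[ 0.98551439, -0.11488226,  0.12475356,  0.46282179],
       [-0.16899521, -0.60359457,  0.77917534, -0.54342186],
       [-0.01421285, -0.78897126, -0.61426569,  0.67066388],
       [ 0.        ,  0.        ,  0.        ,  1.        ]])}
```

View pics/scene.png

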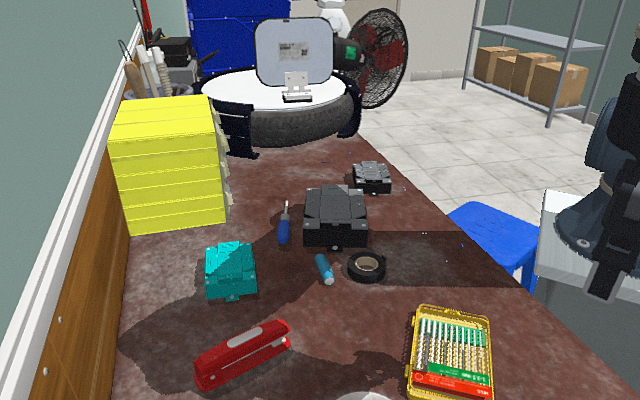

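View pics/side.png

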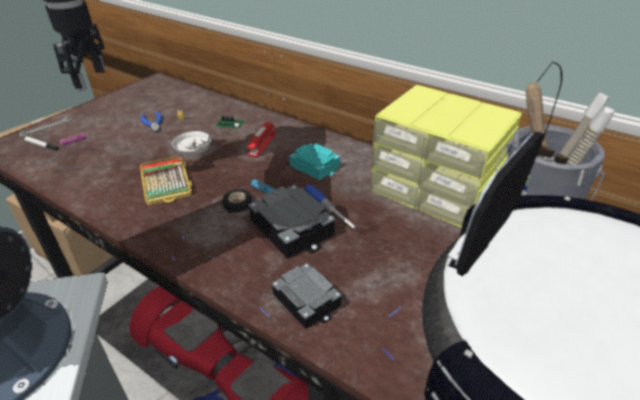

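Three boxes are in view. The turquoise one (scene 230,270; side 315,160) is excluded. Of the two black/grey ones, the smaller is at scene 371,177 (side 308,293), and the larger at scene 335,215 (side 292,220) is the one meant. I'll confirm that in one enlarged crop.

```bash
python3 - <<'E'
import cv2,numpy as np
a=cv2.imread('pics/side.png')[170:340,230:370];b=cv2.imread('pics/scene.png')[150:290,270:400]
f=lambda i:cv2.resize(i,(390,580*0+int(390*i.shape[0]/i.shape[1])),interpolation=cv2.INTER_CUBIC)
a,b=f(a),f(b);b=cv2.copyMakeBorder(b,0,a.shape[0]-b.shape[0],0,0,0)
o=np.hstack([a,b]);o=cv2.convertScaleAbs(o,alpha=1.8,beta=15);print(o.shape);cv2.imwrite('pics/crop1.png',o)
E
```

```text
(473, 780, 3)
```

View pics/crop1.png

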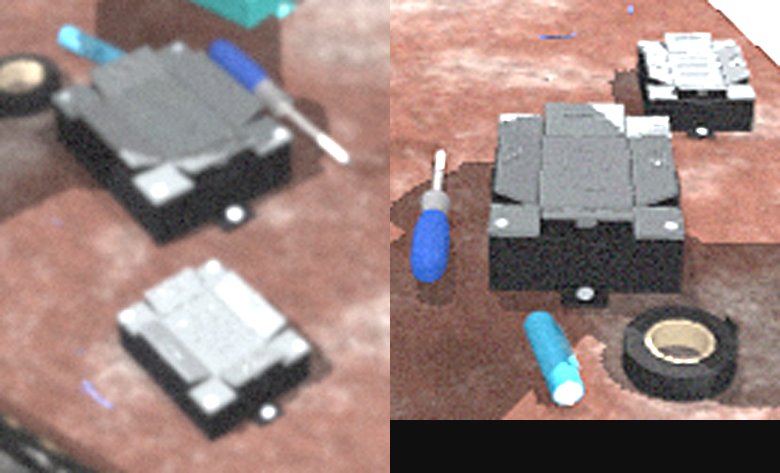

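```bash
cat > h.py <<'E'
from cell import env, imaging
import cv2,numpy as np
def ray(c,uv):
    K=c['mtx'];x=(uv[0]-K[0,2])/K[0,0];y=(uv[1]-K[1,2])/K[1,1]
    X,Y=x,y
    for _ in range(9):
        f=1+c['k1']*(X*X+Y*Y);X,Y=x/f,y/f
    return c['T'][:3,3],c['T'][:3,:3]@np.array([X,Y,1.])
def cast(c,uv,z):
    o,d=ray(c,uv);return o+d*(z-o[2])/d[2]
def proj(c,p):
    q=c['T'][:3,:3].T@(np.asarray(p)-c['T'][:3,3]);x,y=q[:2]/q[2];f=1+c['k1']*(x*x+y*y)
    return c['mtx'][0,0]*x*f+c['mtx'][0,2],c['mtx'][1,1]*y*f+c['mtx'][1,2]
E
python3 - <<'E'
from h import *
np.set_printoptions(precision=4,suppress=True)
for n,P in(('side',[(249.7,204.8),(288.1,244.7),(334.8,220.3)]),('scene',[(303.3,228.3),(368.3,228.3),(363.3,189.3),(305.7,188.3)])):
    c=imaging.get_calibration(n);Q=[cast(c,p,.045)for p in P]
    print(n,*Q);print([np.linalg.norm(Q[i]-Q[i-1]) for i in range(len(Q))])
c=imaging.get_calibration('scene')
print(cast(c,(334.8,247),.004)); print('cell',cast(c,(317,258),.01),cast(c,(329,280),.01),'tape',cast(c,(367,264),.018),'sd',cast(c,(283,236),.014),cast(c,(287,203),.01))
print('foot side',cast(imaging.get_calibration('side'),(314.2,246.7),.004))
w=imaging.get_calibration('wrist');print('wrist',w['T'],w['mtx'][0,0])
E
```

```text
side [0.4417 0.2589 0.045 ] [0.5079 0.1207 0.045 ] [0.6106 0.1751 0.045 ]
[np.float64(0.18848993095033292), np.float64(0.1531939566502352), np.float64(0.11612131545550612)]
scene [0.5378 0.3219 0.045 ] [0.4337 0.2663 0.045 ] [0.4977 0.1337 0.045 ] [0.6073 0.1874 0.045 ]
[np.float64(0.15140159823592797), np.float64(0.11795383280564013), np.float64(0.14725490546010164), np.float64(0.12195240026290248)]
[0.4859 0.2956 0.004 ]
cell [0.4963 0.3472 0.01  ] [0.4516 0.3897 0.01  ] tape [0.4085 0.3308 0.018 ] sd [0.5817 0.3227 0.014 ] [0.6421 0.2083 0.01  ]
foot side [0.5627 0.1485 0.004 ]
wrist [[ 0.2473  0.9255  0.2868  0.0563]
 [ 0.9689 -0.2359 -0.0743  0.5282]
 [-0.0011  0.2963 -0.9551  0.3729]
 [ 0.      0.      0.      1.    ]] 281.9108340792014
```

The crop confirms it. The larger black box at scene (335,215) has its flat lid corners and screw feet visible, and casting its corners gives about 120×150 mm, which fits. Its centre is near (0.524, 0.222), with the long axis at about 117°. The cell, tape and screwdriver lie just outside the box. Next I move above it with the fingers shut.

>>> arm_command(
  travel=[
    [-38, -15, 5],
    [-76, -30, 10],
    [-113, -45, 15],
    [-151, -60, 20],
    [-189, -75, 25],
    [-226, -90, 30],
    [-264, -105, 35],
    [-302, -120, 40],
    [-340, -135, 45],
    [-377, -150, 50],
    [-415, -165, 55],
    [-453, -180, 60],
  ],
  dr=[
    [0, 0, 4],
    [0, 0, 8],
    [0, 0, 12],
    [0, 0, 16],
    [0, 0, 20],
    [0, 0, 24],
    [0, 0, 28],
    [0, 0, 32],
    [0, 0, 36],
    [0, 0, 40],
    [0, 0, 44],
    [0, 0, 48.5],
  ],
  grip=0,
)

```text
time_s: 1.3
eef_pos: [0.5253, 0.221, 0.3442]
tool_rot: [-0.0, 0.522, 0.853, -0.0]
contact_force: [0.1, 0.6, 0.0]
opening: -0.0
grasp_force: 0.0
```

>>> arm_command(
  travel=[
    [0, 0, 0],
    [0, 0, 0],
    [0, 0, 0],
    [0, 0, 0],
  ],
  dr=[
    [0, 0, 0],
    [0, 0, 0],
    [0, 0, 0],
    [0, 0, 0],
  ],
)

```text
time_s: 1.7
eef_pos: [0.5234, 0.223, 0.3449]
tool_rot: [-0.0, 0.52, 0.854, -0.0]
contact_force: [-0.7, 0.1, 0.6]
opening: -0.0
grasp_force: 0.0
```

```bash
python3 - <<'E'
from h import *
s=env.sense();print(s['time_s'],s['eef_pos'],s['tool_rot'],s['contact_force'],s['joint_pos'],s['opening'])
np.save('w.npy',imaging.get_calibration('wrist'),allow_pickle=True)
i=imaging.camera('wrist');cv2.imwrite('pics/w1.png',cv2.convertScaleAbs(i,alpha=1.6,beta=10))
E
```

```text
1.7 [0.52340093 0.22298479 0.34488926] [-7.05862059e-05  5.20355260e-01  8.53949880e-01 -3.10455562e-05] [-0.65924747  0.10313789  0.63070982] [ 4.02724752e-01  3.38184532e-01 -2.66016541e-02  1.20614276e+00
  7.87133740e-05  1.49725859e+00] -0.0004925345312595882
```

View pics/w1.png

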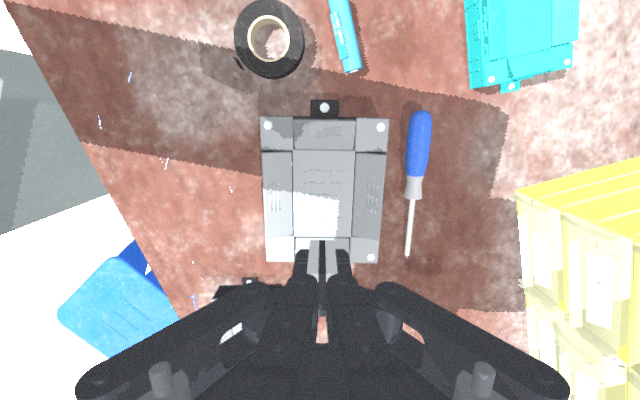

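The wrist view shows the box nearly aligned with the image. The lid corners are at about (261,117), (389,118), (379,263) and (266,262), and the near foot is at (324,107).

```bash
python3 - <<'E'
from h import *
np.set_printoptions(precision=4,suppress=True)
c=np.load('w.npy',allow_pickle=True).item()
Q=np.array([cast(c,p,.045) for p in[(261,117),(389,118),(379,263),(266,262)]]);print(Q[:,:2])
print([np.linalg.norm(Q[i]-Q[i-1]) for i in range(4)])
ey=(Q[0]+Q[1]-Q[2]-Q[3])[:2];ey/=np.linalg.norm(ey);print('yaw y',np.degrees(np.arctan2(ey[1],ey[0])),'cent',Q.mean(0))
ex=np.array([ey[1],-ey[0]])
f=cast(c,(324,107),.004);print('foot',f,(f-Q.mean(0))[:2]@np.array([ex,ey]).T)
s=env.sense();w,x,y,z=s['tool_rot']
from scipy.spatial.transform import Rotation as R
T=R.from_quat([x,y,z,w]).as_matrix();print('tool',T)
C=Q.mean(0)
for n,o in(('s1',ex*.051),('s2',ey*.066),('s3',-ex*.051),('s4',-ey*.066)):
    d=np.r_[C[:2]+o,.055+.1734]-s['eef_pos'];print(n,C[:2]+o,'tool mm',1000*T.T@d)
for n in('side','scene'):
    cc=imaging.get_calibration(n);print(n,[np.round(proj(cc,[*(C[:2]+a*ex*.06+b*ey*.075),.045]),1) for a,b in((-1,1),(1,1),(1,-1),(-1,-1))])
E
```

```text
[[0.4406 0.2633]
 [0.5451 0.3162]
 [0.6132 0.1836]
 [0.5051 0.1292]]
[np.float64(0.14883370366313295), np.float64(0.1171148733541218), np.float64(0.1490951068648717), np.float64(0.12103691285309245)]
yaw y 116.44461862917231 cent [0.526  0.2231 0.045 ]
foot [0.4876 0.2983 0.004 ] [-0.0008  0.0844]
tool [[-0.4585  0.8887  0.0001]
 [ 0.8887  0.4585  0.0001]
 [ 0.      0.0001 -1.    ]]
s1 [0.5716 0.2458] tool mm [ -1.8761  53.2314 116.5957]
s2 [0.4966 0.2822] tool mm [ 64.8709   3.2131 116.5909]
s3 [0.4803 0.2004] tool mm [ -0.3675 -48.7575 116.5815]
s4 [0.5554 0.164 ] tool mm [-67.1146   1.2608 116.5863]
side [array([248.2, 203.6]), array([294.7, 183.7]), array([335.3, 217.8]), array([286.4, 241.9])]
scene [array([366.2, 226.8]), array([300.5, 225.7]), array([304.4, 186.8]), array([360.7, 187.6])]
```

The lid measures 118 × 149 mm and all views agree on the centre, about (0.526, 0.223), to within 3 mm. Section 1 first: I hover over it, then press gradually.

>>> arm_command(
  travel=[
    [-1, 20, 25],
    [-2, 40, 50],
    [-2, 54, 75],
    [-2, 54, 95],
    [-2, 54, 107],
    [-2, 54, 110],
    [-2, 54, 113],
    [-2, 54, 116],
    [-2, 54, 116],
    [-2, 54, 116],
  ],
  dr=[
    [0, 0, 0],
    [0, 0, 0],
    [0, 0, 0],
    [0, 0, 0],
    [0, 0, 0],
    [0, 0, 0],
    [0, 0, 0],
    [0, 0, 0],
    [0, 0, 0],
    [0, 0, 0],
  ],
)

```text
time_s: 2.75
eef_pos: [0.5734, 0.2453, 0.2296]
tool_rot: [0.0, 0.521, 0.853, 0.001]
contact_force: [1.2, 1.0, 1.6]
opening: -0.004
grasp_force: 0.9
```

>>> arm_command(
  travel=[
    [0, 0, 1],
    [0, 0, 2],
    [0, 0, 3],
    [0, 0, 4],
    [0, 0, 4],
    [0, 0, 4],
  ],
  dr=[
    [0, 0, 0],
    [0, 0, 0],
    [0, 0, 0],
    [0, 0, 0],
    [0, 0, 0],
    [0, 0, 0],
  ],
)

```text
time_s: 3.35
eef_pos: [0.5742, 0.2456, 0.2258]
tool_rot: [0.001, 0.521, 0.854, 0.002]
contact_force: [3.9, 2.2, 5.0]
opening: 0.0
grasp_force: 2.6
```

>>> arm_command(
  travel=[
    [0, 0, 1],
    [0, 0, 2],
    [0, 0, 3],
    [0, 0, 4],
    [0, 0, 5],
    [0, 0, 5],
    [0, 0, 5],
  ],
  dr=[
    [0, 0, 0],
    [0, 0, 0],
    [0, 0, 0],
    [0, 0, 0],
    [0, 0, 0],
    [0, 0, 0],
    [0, 0, 0],
  ],
)

```text
time_s: 4.05
eef_pos: [0.5728, 0.2449, 0.2194]
tool_rot: [-0.0, 0.521, 0.853, -0.001]
contact_force: [-0.3, -0.6, 0.5]
opening: -0.001
grasp_force: 0.6
```

>>> arm_command(
  travel=[
    [0, 0, 0.5],
    [0, 0, 1],
    [0, 0, 1.5],
    [0, 0, 1.5],
    [0, 0, 1.5],
  ],
  dr=[
    [0, 0, 0],
    [0, 0, 0],
    [0, 0, 0],
    [0, 0, 0],
    [0, 0, 0],
  ],
)

```text
time_s: 4.55
eef_pos: [0.573, 0.2451, 0.2189]
tool_rot: [0.0, 0.521, 0.853, 0.0]
contact_force: [-2.9, -2.0, 9.5]
opening: -0.001
grasp_force: 4.7
```

Section 1 clicked: the force dropped from 5 N to 0.5 N, then the stop was felt at 9.5 N. On to section 2.

>>> arm_command(
  travel=[
    [0, 0, -15],
    [0, 0, -32],
    [20, -15, -32],
    [40, -30, -32],
    [60, -45, -32],
    [67, -51, -28],
    [67, -51, -18],
    [67, -51, -13],
    [67, -51, -11],
    [67, -51, -9],
    [67, -51, -8],
    [67, -51, -7],
  ],
  dr=[
    [0, 0, 0],
    [0, 0, 0],
    [0, 0, 0],
    [0, 0, 0],
    [0, 0, 0],
    [0, 0, 0],
    [0, 0, 0],
    [0, 0, 0],
    [0, 0, 0],
    [0, 0, 0],
    [0, 0, 0],
    [0, 0, 0],
  ],
)

```text
time_s: 5.75
eef_pos: [0.4978, 0.2816, 0.2253]
tool_rot: [-0.001, 0.521, 0.853, 0.001]
contact_force: [-3.5, 3.8, 8.2]
opening: -0.001
grasp_force: 3.7
```

>>> arm_command(
  travel=[
    [0, 0, 1],
    [0, 0, 2],
    [0, 0, 3],
    [0, 0, 4],
    [0, 0, 5],
    [0, 0, 5.5],
    [0, 0, 5.5],
    [0, 0, 5.5],
  ],
  dr=[
    [0, 0, 0],
    [0, 0, 0],
    [0, 0, 0],
    [0, 0, 0],
    [0, 0, 0],
    [0, 0, 0],
    [0, 0, 0],
    [0, 0, 0],
  ],
)

```text
time_s: 6.55
eef_pos: [0.4972, 0.2814, 0.2196]
tool_rot: [-0.0, 0.521, 0.853, -0.0]
contact_force: [0.5, -0.1, -0.6]
opening: 0.0
grasp_force: 0.0
```

>>> arm_command(
  travel=[
    [0, 0, 0.5],
    [0, 0, 1],
    [0, 0, 1.5],
    [0, 0, 1.5],
    [0, 0, 1.5],
  ],
  dr=[
    [0, 0, 0],
    [0, 0, 0],
    [0, 0, 0],
    [0, 0, 0],
    [0, 0, 0],
  ],
)

```text
time_s: 7.05
eef_pos: [0.4971, 0.2815, 0.2189]
tool_rot: [0.0, 0.521, 0.854, 0.0]
contact_force: [-2.9, -1.6, 8.4]
opening: -0.0
grasp_force: 4.3
```

Section 2 clicked with the same force signature. Now section 3.

>>> arm_command(
  travel=[
    [0, 0, -15],
    [0, 0, -32],
    [-20, -15, -32],
    [-40, -30, -32],
    [-58, -45, -32],
    [-65, -53, -28],
    [-65, -53, -18],
    [-65, -53, -13],
    [-65, -53, -11],
    [-65, -53, -9],
    [-65, -53, -8],
    [-65, -53, -7],
  ],
  dr=[
    [0, 0, 0],
    [0, 0, 0],
    [0, 0, 0],
    [0, 0, 0],
    [0, 0, 0],
    [0, 0, 0],
    [0, 0, 0],
    [0, 0, 0],
    [0, 0, 0],
    [0, 0, 0],
    [0, 0, 0],
    [0, 0, 0],
  ],
)

```text
time_s: 8.25
eef_pos: [0.4798, 0.2003, 0.2251]
tool_rot: [-0.0, 0.521, 0.854, -0.0]
contact_force: [-1.7, -0.5, 5.9]
opening: -0.002
grasp_force: 2.8
```

>>> arm_command(
  travel=[
    [0, 0, 1],
    [0, 0, 2],
    [0, 0, 3],
    [0, 0, 4],
    [0, 0, 5],
    [0, 0, 5.5],
    [0, 0, 5.5],
    [0, 0, 5.5],
  ],
  dr=[
    [0, 0, 0],
    [0, 0, 0],
    [0, 0, 0],
    [0, 0, 0],
    [0, 0, 0],
    [0, 0, 0],
    [0, 0, 0],
    [0, 0, 0],
  ],
)

```text
time_s: 9.05
eef_pos: [0.4798, 0.1994, 0.2197]
tool_rot: [0.0, 0.521, 0.853, -0.0]
contact_force: [0.6, -0.8, 0.3]
opening: 0.001
grasp_force: 0.0
```

>>> arm_command(
  travel=[
    [0, 0, 0.5],
    [0, 0, 1],
    [0, 0, 1.5],
    [0, 0, 1.5],
    [0, 0, 1.5],
  ],
  dr=[
    [0, 0, 0],
    [0, 0, 0],
    [0, 0, 0],
    [0, 0, 0],
    [0, 0, 0],
  ],
)

```text
time_s: 9.55
eef_pos: [0.4798, 0.1994, 0.219]
tool_rot: [0.0, 0.521, 0.853, 0.0]
contact_force: [-2.1, -1.1, 9.2]
opening: 0.001
grasp_force: 4.5
```

Section 3 clicked. Now section 4.

>>> arm_command(
  travel=[
    [0, 0, -15],
    [0, 0, -32],
    [-20, 15, -32],
    [-40, 30, -32],
    [-60, 45, -32],
    [-68, 51, -28],
    [-68, 51, -18],
    [-68, 51, -13],
    [-68, 51, -11],
    [-68, 51, -9],
    [-68, 51, -8],
    [-68, 51, -7],
  ],
  dr=[
    [0, 0, 0],
    [0, 0, 0],
    [0, 0, 0],
    [0, 0, 0],
    [0, 0, 0],
    [0, 0, 0],
    [0, 0, 0],
    [0, 0, 0],
    [0, 0, 0],
    [0, 0, 0],
    [0, 0, 0],
    [0, 0, 0],
  ],
)

```text
time_s: 10.75
eef_pos: [0.5555, 0.1622, 0.2256]
tool_rot: [0.001, 0.521, 0.854, -0.001]
contact_force: [0.1, -5.0, 6.4]
opening: -0.002
grasp_force: 3.3
```

>>> arm_command(
  travel=[
    [0, 0, 1],
    [0, 0, 2],
    [0, 0, 3],
    [0, 0, 4],
    [0, 0, 5],
    [0, 0, 5.5],
    [0, 0, 5.5],
    [0, 0, 5.5],
  ],
  dr=[
    [0, 0, 0],
    [0, 0, 0],
    [0, 0, 0],
    [0, 0, 0],
    [0, 0, 0],
    [0, 0, 0],
    [0, 0, 0],
    [0, 0, 0],
  ],
)

```text
time_s: 11.55
eef_pos: [0.5561, 0.1623, 0.2196]
tool_rot: [-0.0, 0.521, 0.854, -0.0]
contact_force: [0.5, -0.4, -0.9]
opening: 0.0
grasp_force: 0.0
```

>>> arm_command(
  travel=[
    [0, 0, 0.5],
    [0, 0, 1],
    [0, 0, 1.5],
    [0, 0, 1.5],
    [0, 0, 1.5],
  ],
  dr=[
    [0, 0, 0],
    [0, 0, 0],
    [0, 0, 0],
    [0, 0, 0],
    [0, 0, 0],
  ],
)

```text
time_s: 12.05
eef_pos: [0.5562, 0.1622, 0.219]
tool_rot: [0.0, 0.521, 0.853, 0.0]
contact_force: [-3.2, -0.1, 7.7]
opening: 0.001
grasp_force: 4.3
```

>>> arm_command(
  travel=[
    [0, 0, -20],
    [0, 0, -50],
    [-30, 0, -90],
    [-60, 0, -130],
    [-90, 0, -160],
    [-90, 0, -160],
    [-90, 0, -160],
    [-90, 0, -160],
  ],
  dr=[
    [0, 0, 0],
    [0, 0, 0],
    [0, 0, 0],
    [0, 0, 0],
    [0, 0, 0],
    [0, 0, 0],
    [0, 0, 0],
    [0, 0, 0],
  ],
)

```text
time_s: 12.85
eef_pos: [0.5968, 0.0825, 0.3769]
tool_rot: [-0.001, 0.521, 0.854, -0.001]
contact_force: [-0.5, 0.1, -0.5]
opening: 0.001
grasp_force: 0.0
```

```bash
python3 - <<'E'
from h import *
s=env.sense();print(s['time_s'],s['eef_pos'],s['contact_force'])
w=imaging.camera('wrist');b=imaging.camera('scene');a=imaging.camera('side')
f=lambda i:cv2.convertScaleAbs(cv2.resize(i,(390,290),interpolation=cv2.INTER_CUBIC),alpha=1.6,beta=10)
cv2.imwrite('pics/after.png',np.vstack([np.hstack([f(a[160:270,220:368]),f(b[160:293,260:439])]),np.hstack([f(w),f(cv2.imread('pics/scene.png')[160:293,260:439])])]))
E
```

```text
12.85 [0.59678424 0.08253873 0.37687904] [-0.51022677  0.07895713 -0.5096108 ]
```

View pics/after.png

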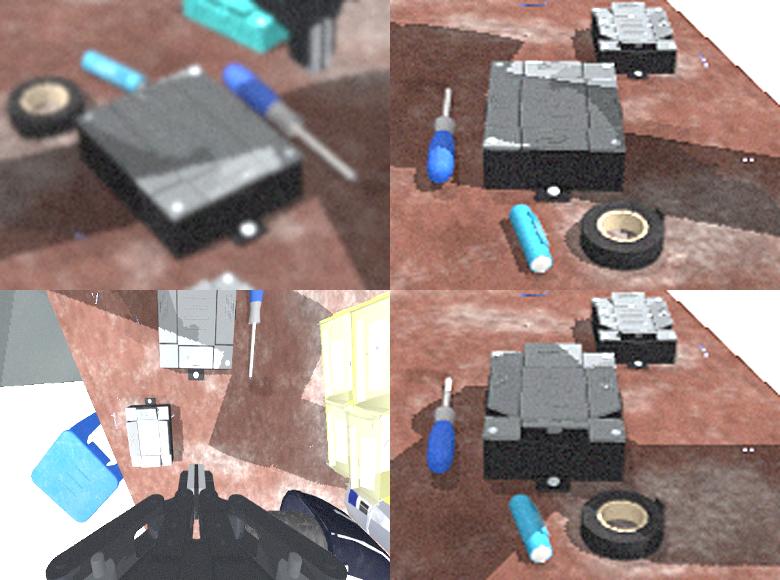

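The side and scene views show all four sections flush with the lid. The cell, tape and screwdriver are unmoved against the "before" panel at lower right, and the robot is clear.

```bash
python3 -c "
from cell import env;print(env.finish_job())"
```

```text
the job is handed in; nothing more can be done
None
```

All four rim sections clicked shut and sit flush with the lid, no force reading reached 10 N, the cell, tape and screwdriver did not move, and the job was handed in about 13 s into the 48 s allowed (no verdict was returned).

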